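Load the stud feeder's bayonet canisters

ROBOT

A 6-joint arm with a two-finger parallel gripper is mounted at the origin on the work surface. World frame = base frame: x ahead of the robot, y to its left, z up, the work surface at z = 0. Lengths are in m, angles in rad, forces in N, time in s.
With the tool pointing down it reaches from about 0.25 to 0.775 m from the base axis. Payload 4 kg.
Tool frame: the origin (TCP) lies at the very end of the fingers, on their centre line; the grasp point (between the pads) lies 19 mm behind it (robot.hold_point_z is the distance from the TCP to the grasp point, in m); z points along the fingers, y is the line along which they close (so a half turn about z gives the same grasp; the last joint's range is limited). The gripper opens to 94 mm and grips with 3 to 60 N. Pads are 16 mm wide; open, the fingers measure 119 mm over their backs; the gripper's body (75 mm by 177 mm) begins 78 mm behind the grasp point.
Start: joints at [1.191, 0.087, 1.371, -0, 1.684, -0.103], TCP at [0.15, 0.529, 0.206] pointing down, gripper open.
Joint ranges: [-3.1, 3.1], [-0.76, 2.03], [0.27, 2.55], [-1.08, 4.22], [0.17, 2.65], [-2.57, 2.57]. Speed limits (rad/s): [2.79, 2.79, 3.14, 3.14, 3.14, 3.14].

INTERFACE

Orientations are given as [roll, pitch, yaw] about the fixed x, y, z axes, in that order (R = Rz(yaw) Ry(pitch) Rx(roll)).
In Python, from bench import robot gives the robot as it stands.
- The arm moves only by the tool carry_out, never from a script. Its argument "steps" is a list of rows, each a list of 3 entries, a list of its own where there are three numbers: the shift along the tool's x, y, z in m, then the turn about the tool's z in units of 10 degrees (1.0 is 10 degrees), then the closure, from -1 (fully open) to 1 (shut). In form: [[[tx, ty, tz], roll, jaw], ...]. A call has 1 to 10 rows; each row is the pose to reach, as a shift and turn from the pose commanded when the call began, along the tool's axes at that moment; what a row does not reach only later rows make up. A row lasts 1/8 s, in which the tool goes at most 62.5 mm and 10.7 degrees, less where a joint would pass 70% of its speed; a pose out of reach is approached as far as the arm can. A call with a gripper value outside its range is refused whole. The fingers move at their own pace and stop on an object; the grip force is fixed at half the most. Time passes only in rows, so rows that repeat a pose let the fingers close. It gives the time, the measured TCP pose, the force, the opening and the grip force at its end, in the units of the state.
- robot.get_obs(): the state, without advancing time (a new reading comes with each control period).
- robot.snapshot(name): name is "scene" or "top" or "wrist"; returns a dict with "image" (400x640x3 uint8, red, green, blue), "z_map" (400x640 float32, m along the optical axis (not along the pixel's ray), 0 where there is no reading), "mtx" (3x3 intrinsics, pixels), "D" ([k1, k2, p1, p2, k3] as OpenCV has them; the pictures are not rectified), "R" (3x3) and "t" (3): a world point X has camera coordinates R X + t. Camera axes: x right, y down, z forward; pixel columns grow to the right and rows downward; lengths in m; the calibration is good to about 2 mm. A picture is of the moment at which its call begins.
- robot.close_job(): hands the job in; it is judged then, once.
The state is a dict: "time": time; "joint_positions": joint angles; "qvel": joint speeds; "joint_torque": joint torques, N m; "tool_pos": TCP position; "ee_rot": TCP orientation; "wrist_force": force on the tool from outside, world axes, zero at the start; "wrist_torque": the same for the moment, N m; "width": finger opening in m; "finger_force": force on a finger pad.
Only numpy, scipy, OpenCV 4.12 (cv2) and the standard library are available. Lean on these libraries where they do the work, as an engineer would, in place of code of your own. Each camera call takes 0.05 s, during which the arm holds its last target. There are 200 camera calls.

TASK

Swing the feeder's clear guard up by its front bar until it stays open by itself. Unlock the empty canister that is still in one of the bayonet mounts (push down, turn anticlockwise a quarter turn, lift out), stand it upright in the black tray, and fit every full canister standing on the table into a bayonet mount of its own - the freed one may be used, not the blanked-off station - by lining its lugs up with the notches, pushing down against the spring and turning it clockwise a quarter turn to the stop so that it is locked. When all are locked, lower the guard gently, without letting it drop, until it is fully shut; leave the tray and the other things on the table where they are.

Things in the scene. Friction and masses are not known exactly. Their poses are not given: they have to be found in the camera images.
- can1_mid (a point): stud canister (full; two or three in all), upright on the table: grey tub 50 mm across, 50 tall, with an upright grip bar on its lid (50 long, 14 thick, 30 tall); 80 mm tall in all, 0.22 kg. Two steel lugs at the very bottom: 68 mm over the tips, 12 wide, 6 tall. Point: on its axis, half-way up, 10 mm below the lid's face. x: along grip bar and lugs alike (half a turn is the same); z up
- can2_mid (a point): stud canister (full; two or three in all), upright on the table: grey tub 50 mm across, 50 tall, with an upright grip bar on its lid (50 long, 14 thick, 30 tall); 80 mm tall in all, 0.22 kg. Two steel lugs at the very bottom: 68 mm over the tips, 12 wide, 6 tall. Point: on its axis, half-way up, 10 mm below the lid's face. x: along grip bar and lugs alike (half a turn is the same); z up
- can3_mid (a point): stud canister (full; two or three in all), upright on the table: grey tub 50 mm across, 50 tall, with an upright grip bar on its lid (50 long, 14 thick, 30 tall); 80 mm tall in all, 0.22 kg. Two steel lugs at the very bottom: 68 mm over the tips, 12 wide, 6 tall. Point: on its axis, half-way up, 10 mm below the lid's face. x: along grip bar and lugs alike (half a turn is the same); z up
- can1: the same canister; point at the centre of its underside, axes as before
- can2: the same canister; point at the centre of its underside, axes as before
- can3: the same canister; point at the centre of its underside, axes as before
- mount1_mouth (a point): round aluminium bayonet mount, 84 mm across, on the feeder bed. Point: centre of its mouth, level with the rim's top, 44 mm above the table. x: along its two entry notches (half a turn is the same); z up. The mouth is 54 mm across, the notches 22 mm wide and 73 mm from end to end, the rim 10 mm thick; a spring plate lies below
- mount2_mouth (a point): round aluminium bayonet mount, 84 mm across, on the feeder bed. Point: centre of its mouth, level with the rim's top, 44 mm above the table. x: along its two entry notches (half a turn is the same); z up. The mouth is 54 mm across, the notches 22 mm wide and 73 mm from end to end, the rim 10 mm thick; a spring plate lies below
- mount3_mouth (a point): round aluminium bayonet mount, 84 mm across, on the feeder bed. Point: centre of its mouth, level with the rim's top, 44 mm above the table. x: along its two entry notches (half a turn is the same); z up. The mouth is 54 mm across, the notches 22 mm wide and 73 mm from end to end, the rim 10 mm thick; a spring plate lies below
- mount1: how a mount works: a canister set in with its lugs in the notches rests on the spring plate, underside 11 mm below the rim's top (its centre point 29 mm above the mouth). It must be pushed down at least 5 mm more (about 9 N; at most 12 mm more) and, held down, turned clockwise seen from above, 90 degrees to a stop. Point: centre of the mount's underside, 32 mm below its mouth
- mount2: how a locked canister looks: let go, the spring lifts its lugs against the rim's underside; its centre point is then 24 mm above the mouth, its grip bar lies across the notches, along the mount's y. It turns back the same way, and cannot turn anticlockwise from the notches. Point: centre of the mount's underside
- blank_top (a point): blanked-off station on the feeder bed: a solid aluminium disc 84 mm across with four screws and no opening; nothing fits here. Point: centre of its top, 44 mm above the table. The three mounts and this one stand in a row in any order, 88 mm apart, along the feeder's y
- guard (a joint): angle of the clear guard about its hinge: 0 shut (level, over the row), grows as its front bar is swung up and away from the robot, 1.75 is fully open, at a stop. Damped, counterweighted: below about 1.05 rad it falls shut, above it falls open and rests there. About 2 N lifts the bar from shut
- guard_hinge (a point): point on the guard's hinge axis, midway along it, 120 mm above the table, 130 mm behind the row of stations (the far side from the robot). y: along the hinge axis and the row; x: away from the robot, square to the row; z: up
- guard_bar (a point): middle of the guard's front bar, a straight round steel bar 14 mm thick, 340 mm free length, parallel to the hinge axis and 205 mm from it; free all round for 48 mm; take it from above. The guard's clear panel reaches from the hinge to 55 mm short of the bar. Shut, the bar is 120 mm above the table, on the robot's side of the row
- empty_mid (a point): the empty canister, alike in shape, size, weight and axes to the full ones; at the start it is locked in mount1 (the mounts are in any order). Point as for the others
- empty: the empty canister; point at the centre of its underside
- tray_in (a point): heavy black open tray on the robot's right, 130 (x) by 150 (y) by 35 mm tall outside, walls and floor 4 to 5 mm. Point: centre of its inner floor; z up
- tray: the tray; point at the centre of its underside
- jar: bystander: jar of 64 mm diameter, 80 mm tall, beyond the feeder; point at the centre of its underside
- cone: bystander: thread cone, 64 mm across the foot, 100 mm tall, beyond the feeder; point at the centre of its underside
- spool: bystander: ribbon spool, 70 mm diameter, 54 mm tall, near the robot on its right; point at the centre of its underside
Not all that is in view belongs to the job. Leave any yellow look-alike of the can1 alone. Leave any yellow look-alike of the can2 alone.

How it is judged:
By the outcome, as a careful person would: the job done as asked, in the order asked, and still so for the second after the job is handed in, with the robot touching nothing.
Of can1, can2, can3 only 2 to 3 are there at a start; the rules pass over those that are not, and their reading is None.
At some moment in a run one of can1, can2, can3 may be knocked a few centimetres aside while the robot is not near it.
It also fails if it takes over 210 s, if anything falls off the work surface, if the arm or the gripper's body presses on something with over 40 N, if the wrist force passes 120 N, or if a joint passes its speed limit or range.

## Working session

There is one attempt and no reset: what is moved stays moved. The work goes in short steps, Python scripts to look and compute and a tool call to move; the robot and the scene stay as the last step left them, time stands still between calls to the robot, and variables do not carry over. Pictures are saved under pics/ and viewed, at most 14 in all, crops included, and the job is handed in when it is done.

Besides the shell and the picture viewer there is one more tool, called after "Emit:" by a JSON object that holds its "name" and its "arguments", one argument or row to a line. carry_out: Moves the arm, as the interface text tells. Its arguments: {"type":"object","properties":{"steps":{"type":"array","items":{"type":"array"}}},"required":["steps"]}

```bash
ls; mkdir -p pics
cat > h.py <<'E'
import numpy as np, cv2
from bench import robot
def snap(n,save=None):
    s=robot.snapshot(n)
    if save: cv2.imwrite('pics/'+save,s['image'][:,:,::-1])
    np.savez('/tmp/'+n,**{k:v for k,v in s.items()})
    return s
def load(n): return dict(np.load('/tmp/'+n+'.npz'))
def rays(s,px):
    p=cv2.undistortPoints(np.array(px,float).reshape(-1,1,2),s['mtx'],s['D']).reshape(-1,2)
    return np.c_[p,np.ones(len(p))]
def at_z(s,px,z):
    d=rays(s,px)@s['R']; c=-s['R'].T@s['t']
    return c+d*((z-c[2])/d[:,2])[:,None]
def depth(s,px):
    d=rays(s,px); z=np.array([s['z_map'][int(round(v)),int(round(u))] for u,v in px])
    return (d*z[:,None]-s['t'])@s['R']
def cloud(s):
    h,w=s['z_map'].shape
    uu,vv=np.meshgrid(np.arange(w),np.arange(h))
    d=rays(s,np.c_[uu.ravel(),vv.ravel()]); z=s['z_map'].ravel()
    P=(d*z[:,None]-s['t'])@s['R']; P[z==0]=np.nan
    return P.reshape(h,w,3)
def crop(s,u0,v0,u1,v1,k,name):
    cv2.imwrite('pics/'+name,cv2.resize(s['image'][v0:v1,u0:u1,::-1],None,fx=k,fy=k,interpolation=cv2.INTER_CUBIC))
E
python3 - <<'E'
from h import *
for n in('scene','top'):
    s=snap(n,n+'0.png'); print(n,-s['R'].T@s['t'],s['R'][2],s['mtx'][0,0],s['D'])
o=robot.get_obs();print(o['tool_pos'],o['ee_rot'],o['width'],robot.hold_point_z)
E
```

```text
pics
scene [1.23458039 1.06453188 0.95981962] [-0.42638227 -0.70849498 -0.562346  ] 429.57695795912156 [-0.01974867  0.          0.          0.          0.        ]
top [ 0.27939189 -0.01335087  1.59260601] [ 0.19832048  0.00953791 -0.98009082] 472.6806602214646 [-0.1457042  0.         0.         0.         0.       ]
[0.15012047 0.52860938 0.20441416] [-3.13960786e+00 -2.01273627e-04  2.86475283e+00] 0.09389150017775778 0.0188
```

View pics/top0.png

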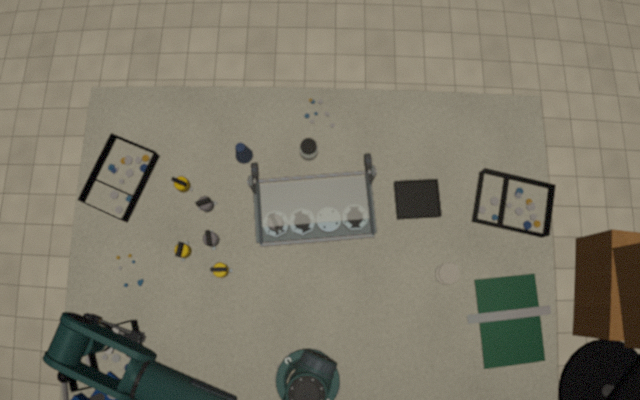

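View pics/scene0.png

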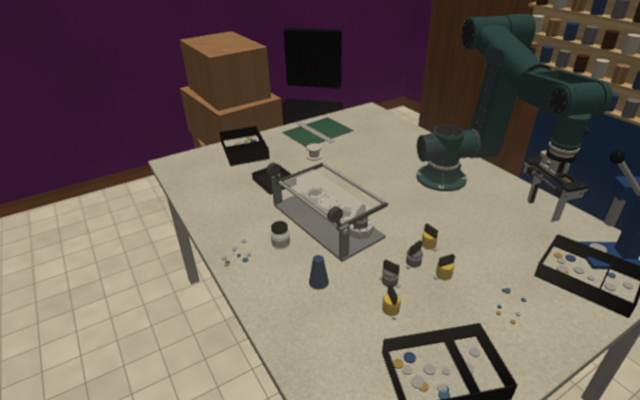

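Run:
```python
from h import *
s=load('top')
a=cv2.resize(s['image'][150:280,160:260,::-1],None,fx=4,fy=4,interpolation=cv2.INTER_CUBIC)
b=cv2.resize(s['image'][150:280,240:340,::-1],None,fx=4,fy=4,interpolation=cv2.INTER_CUBIC)
b=cv2.resize(s['image'][150:255,240:385,::-1],None,fx=5,fy=5,interpolation=cv2.INTER_CUBIC)
cv2.imwrite('pics/a.png',b)
P=cloud(s)
for n,(u,v) in dict(c1=(206,204),c2=(211,239),m1=(277,223),m2=(302,222),m3=(329,219),m4=(355,217),tray=(417,199),barL=(262,243),barR=(373,236),jar=(308,148),cone=(243,152),spool=(447,273)).items():
    q=P[v-2:v+3,u-2:u+3].reshape(-1,3); print(n,np.nanmedian(q,0).round(3),np.nanmax(q[:,2]).round(3), at_z(s,[(u,v)],.12 if 'bar' in n else .044)[0].round(3))
```

```text
c1 [0.566 0.353 0.05 ] 0.075 [0.567 0.355 0.044]
c2 [0.449 0.327 0.052] 0.078 [0.45  0.33  0.044]
m1 [0.497 0.107 0.12 ] 0.129 [0.509 0.113 0.044]
m2 [0.506 0.028 0.12 ] 0.127 [0.514 0.03  0.044]
m3 [ 0.516 -0.057  0.121] 0.127 [ 0.526 -0.059  0.044]
m4 [ 0.525 -0.139  0.121] 0.125 [ 0.535 -0.145  0.044]
tray [ 0.61  -0.363  0.002] 0.009 [ 0.601 -0.354  0.044]
barL [0.432 0.151 0.126] 0.133 [0.433 0.151 0.12 ]
barR [ 0.469 -0.199  0.121] 0.13 [ 0.463 -0.196  0.12 ]
jar [0.759 0.016 0.078] 0.087 [0.77  0.017 0.044]
cone [0.74  0.233 0.082] 0.102 [0.752 0.239 0.044]
spool [ 0.354 -0.448  0.054] 0.061 [ 0.355 -0.451  0.044]
```

View pics/a.png

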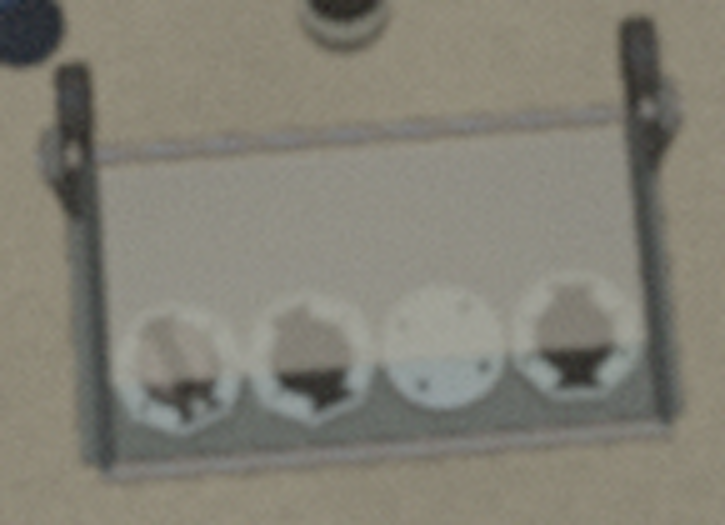

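Candidates: full grey cans at (206,204) and (211,239) in the top view. The yellow look-alikes to leave alone are at (181,184), (183,250) and (220,270). A third grey can might be hidden under the arm. The empty is in the left mount (277,223), the free mounts are at (302,222) and (355,217), and the blank is at (329,219). The bar's middle is at about (318,240).

```bash
cat >> h.py <<'E'
def plan(*tgts):
    o=robot.get_obs(); p=o['tool_pos']; r,pi,psi=o['ee_rot']
    X=np.array([np.cos(psi),np.sin(psi),0]);Y=np.array([np.sin(psi),-np.cos(psi),0])
    for t in tgts:
        d=np.array(t[:3])-p; ph=(psi-t[3]+np.pi)%(2*np.pi)-np.pi
        print('shift',np.round([d@X,d@Y,-d[2]],4),'roll',round(np.degrees(ph)/10,3))
def st():
    o=robot.get_obs();print({k:np.round(o[k],4).tolist() for k in('time','tool_pos','ee_rot','joint_positions','wrist_force','width','finger_force')})
E
python3 - <<'E'
from h import *
s=load('top');P=cloud(s).reshape(-1,3)
plan((.36,.0,.26,1.67))
E
```

```text
shift [-0.3464 -0.4511 -0.0556] roll 6.845
```

Emit:
{"name": "carry_out", "arguments": {
  "steps": [
    [[-0.035, -0.045, -0.03], 0.8, -1],
    [[-0.08, -0.1, -0.055], 1.7, -1],
    [[-0.12, -0.15, -0.055], 2.6, -1],
    [[-0.16, -0.2, -0.055], 3.4, -1],
    [[-0.2, -0.25, -0.055], 4.3, -1],
    [[-0.23, -0.3, -0.055], 5.1, -1],
    [[-0.27, -0.35, -0.055], 5.9, -1],
    [[-0.31, -0.4, -0.055], 6.5, -1],
    [[-0.346, -0.451, -0.055], 6.85, -1],
    [[-0.346, -0.451, -0.055], 6.85, -1]
  ]
}}

```text
time: 1.35
tool_pos: [0.3601, -0.0026, 0.2597]
ee_rot: [-3.14, 0.0, 1.662]
wrist_force: [0.8, 1.4, 0.2]
width: 0.0941
finger_force: 0.0
```

Run:
```python
from h import *
st(); s=snap('wrist'); t=snap('top')
print(-s['R'].T@s['t'],s['R'][2],s['mtx'][0,0])
im=np.vstack([s['image'],cv2.resize(t['image'][170:370,0:320],(640,400))])
cv2.imwrite('pics/b.png',cv2.resize(im[:,:,::-1],(480,600)))
P=cloud(t); q=P[232:252,255:385].reshape(-1,3); q=q[(q[:,2]>.1)&(q[:,2]<.14)]; print(q.shape, np.c_[q[::60]].round(3))
```

```text
{'time': 1.35, 'tool_pos': [0.3601, -0.0026, 0.2597], 'ee_rot': [-3.14, 0.0002, 1.6625], 'joint_positions': [-0.1645, -0.3465, 1.649, -0.0006, 1.8405, -0.2563], 'wrist_force': [0.8113, 1.4311, 0.2064], 'width': 0.0941, 'finger_force': 0.0}
[0.35370744 0.06423162 0.43961281] [ 0.02005553 -0.23149467 -0.97262942] 291.1836929353744
(335, 3) [[ 0.468  0.163  0.117]
 [ 0.465 -0.136  0.124]
 [ 0.462 -0.173  0.129]
 [ 0.46  -0.187  0.119]
 [ 0.44   0.12   0.124]
 [ 0.43   0.132  0.129]]
```

View pics/b.png

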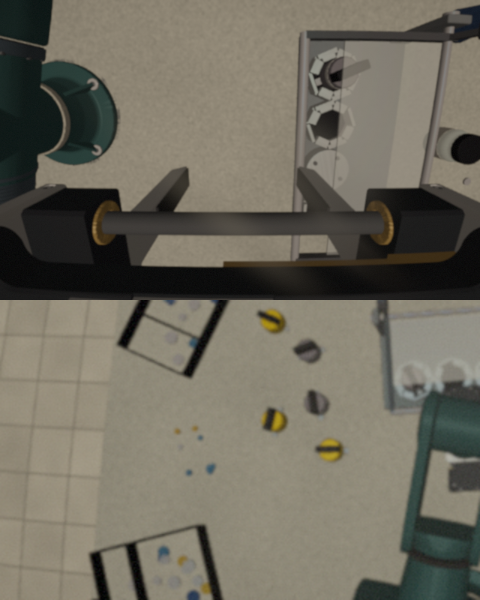

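The wrist view (top half) shows the front bar running from px (405,50) to (393,270), and the empty's grip bar in the +y mount. The top view (bottom half) shows exactly two full grey cans, at (307,350) and (317,402) in the display, and three yellow ones. No third can was under the arm.

Run:
```python
from h import *
s=load('wrist')
g=s['image'].astype(int).sum(2)
for v in (60,100,140,180,215): print(v,g[v,396:416].tolist())
P=cloud(s)
q=P[45:225,380:425].reshape(-1,3); q=q[(q[:,2]>.122)&(q[:,2]<.135)];print(len(q))
vx,vy,x0,y0=cv2.fitLine(q[:,:2].astype(np.float32),cv2.DIST_HUBER,0,.01,.01).ravel();print(vx,vy,x0,y0,'x at y=-.022',x0+vx/vy*(-.022-y0), 'yaw',np.arctan2(-vx/vy,1))
plan((.3665,-.05,.25,1.67))
```

```text
60 [397, 361, 267, 203, 237, 280, 304, 327, 349, 372, 383, 387, 374, 362, 344, 325, 300, 282, 277, 281]
100 [330, 254, 226, 259, 291, 317, 341, 362, 385, 399, 391, 372, 357, 341, 309, 322, 385, 426, 439, 421]
140 [246, 241, 285, 312, 332, 355, 380, 393, 397, 380, 363, 345, 322, 297, 291, 299, 299, 293, 281, 273]
180 [286, 312, 330, 351, 366, 383, 388, 379, 362, 349, 329, 299, 266, 243, 232, 239, 279, 349, 398, 418]
215 [323, 340, 354, 370, 378, 371, 362, 349, 328, 298, 257, 246, 245, 245, 258, 297, 352, 389, 406, 416]
2348
0.10053462 -0.99493355 0.4399461 0.04834104 x at y=-.022 0.4470538 yaw 0.100704744
shift [-0.0494  0.002   0.0097] roll -0.031
```

Run:
```python
from h import *
plan((.448,-.022,.18,1.671),(.448,-.022,.101,1.671))
```

```text
shift [-0.0291  0.0857  0.0797] roll -0.037
shift [-0.0291  0.0857  0.1587] roll -0.037
```

Emit:
{"name": "carry_out", "arguments": {
  "steps": [
    [[-0.01, 0.04, 0.02], 0, 0],
    [[-0.029, 0.0857, 0.05], 0, 0],
    [[-0.029, 0.0857, 0.08], 0, 0],
    [[-0.029, 0.0857, 0.11], 0, 0],
    [[-0.029, 0.0857, 0.14], 0, 0],
    [[-0.029, 0.0857, 0.1587], 0, 0],
    [[-0.029, 0.0857, 0.1587], 0, 0.5],
    [[-0.029, 0.0857, 0.1587], 0, 1],
    [[-0.029, 0.0857, 0.1587], 0, 1],
    [[-0.029, 0.0857, 0.1587], 0, 1]
  ]
}}

```text
time: 2.7
tool_pos: [0.4486, -0.0197, 0.1029]
ee_rot: [3.14, 0.0, 1.669]
wrist_force: [-0.4, -0.8, 1.9]
width: 0.0131
finger_force: 30.0
```

Run:
```python
from h import *
st()
import math
for th in (.15,.3,.5,.7,.9,1.1,1.25,1.4,1.5):
    print(th, round(.205*(1-math.cos(th)),3), round(-.205*math.sin(th),3))
```

```text
{'time': 2.7, 'tool_pos': [0.4486, -0.0197, 0.1029], 'ee_rot': [3.1398, 0.0002, 1.6694], 'joint_positions': [-0.1704, -0.0975, 1.7598, 0.0003, 1.4775, -0.2691], 'wrist_force': [-0.4196, -0.8079, 1.874], 'width': 0.0131, 'finger_force': 30.0011}
0.15 0.002 -0.031
0.3 0.009 -0.061
0.5 0.025 -0.098
0.7 0.048 -0.132
0.9 0.078 -0.161
1.1 0.112 -0.183
1.25 0.14 -0.195
1.4 0.17 -0.202
1.5 0.19 -0.204
```

Emit:
{"name": "carry_out", "arguments": {
  "steps": [
    [[0, 0.001, -0.02], 0, 1],
    [[0, 0.005, -0.044], 0, 1],
    [[0, 0.012, -0.07], 0, 1],
    [[0, 0.025, -0.098], 0, 1],
    [[0, 0.041, -0.123], 0, 1],
    [[0, 0.062, -0.147], 0, 1],
    [[0, 0.085, -0.166], 0, 1],
    [[0, 0.112, -0.183], 0, 1],
    [[0, 0.14, -0.195], 0, 1],
    [[0, 0.155, -0.199], 0, 1]
  ]
}}

```text
time: 3.95
tool_pos: [0.6025, -0.0037, 0.3052]
ee_rot: [3.138, -0.001, 1.67]
wrist_force: [-3.3, 1.9, 8.1]
width: 0.0135
finger_force: 30.0
```

Emit:
{"name": "carry_out", "arguments": {
  "steps": [
    [[0, 0.02, -0.003], 0, 1],
    [[0, 0.02, -0.003], 0, 0.3],
    [[0, 0.02, -0.003], 0, 0.2],
    [[0, 0.02, -0.02], 0, 0.2],
    [[0, 0.01, -0.06], 0, 0.2],
    [[0, -0.04, -0.08], 0, -0.5],
    [[0, -0.1, -0.08], 0, -1],
    [[0, -0.16, -0.08], 0, -1],
    [[0, -0.18, -0.06], 0, -1]
  ]
}}

```text
time: 5.08
tool_pos: [0.4205, -0.0224, 0.3631]
ee_rot: [3.136, 0.002, 1.668]
wrist_force: [0.8, 0.4, -0.6]
width: 0.0738
finger_force: 0.0
```

Run:
```python
from h import *
st(); s=snap('wrist'); c=snap('scene')
im=np.vstack([s['image'],cv2.resize(c['image'][130:330,220:540],(640,400))])
cv2.imwrite('pics/c.png',cv2.resize(im[:,:,::-1],(480,600)))
```

```text
{'time': 5.075, 'tool_pos': [0.4205, -0.0224, 0.3631], 'ee_rot': [3.1361, 0.0019, 1.6682], 'joint_positions': [-0.1879, -0.1801, 1.3157, -0.0003, 2.0003, -0.2854], 'wrist_force': [0.8438, 0.4239, -0.6464], 'width': 0.0738, 'finger_force': 0.0}
```

View pics/c.png

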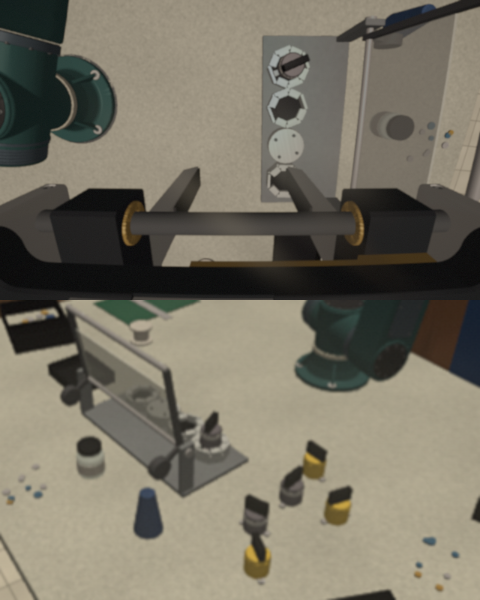

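The guard stands open. The empty's mount is at display (290,67), the free mounts at (287,107) and (283,180), and the blank at (286,147). I'll move for a clear view of the whole row.

Emit:
{"name": "carry_out", "arguments": {
  "steps": [
    [[-0.06, -0.01, 0.01], 0, -1],
    [[-0.12, -0.03, 0.03], 0, -1],
    [[-0.17, -0.06, 0.04], 0, -1],
    [[-0.17, -0.06, 0.04], 0, -1],
    [[-0.17, -0.06, 0.04], 0, -1]
  ]
}}

```text
time: 5.8
tool_pos: [0.3806, -0.1974, 0.3208]
ee_rot: [3.142, -0.001, 1.669]
wrist_force: [-0.8, 0.2, -0.1]
width: 0.0937
finger_force: 0.0
```

Run:
```python
from h import *
st(); s=snap('wrist'); t=snap('top'); P=cloud(s)
C=-s['R'].T@s['t']; print(C)
px=[]
for p in [(.509,.113),(.514,.03),(.526,-.059),(.535,-.145)]:
    q=cv2.projectPoints(np.array([[*p,.044]]),cv2.Rodrigues(s['R'])[0],s['t'],s['mtx'],s['D'])[0].ravel();px.append(q);print(q.round(1))
    d=P.reshape(-1,3); m=(np.hypot(d[:,0]-p[0],d[:,1]-p[1])<.055)&(abs(d[:,2]-.044)<.006); dd=d[m]
    c,r=cv2.minEnclosingCircle(dd[:,:2].astype(np.float32)); print(len(dd),np.median(dd[:,2]).round(4),np.round(c,4),r)
px=np.array(px);u0,v0=np.maximum(px.min(0).astype(int)-60,0);u1,v1=px.max(0).astype(int)+60; v1=min(v1,400)
print(u0,v0,u1,v1); k=min(800/(u1-u0),600/(v1-v0)); print(k);crop(s,u0,v0,u1,v1,k,'d.png')
```

```text
{'time': 5.8, 'tool_pos': [0.3806, -0.1974, 0.3208], 'ee_rot': [3.1415, -0.001, 1.6685], 'joint_positions': [-0.6115, -0.1765, 1.3973, 0.0008, 1.9213, -0.7089], 'wrist_force': [-0.7728, 0.161, -0.0601], 'width': 0.0937, 'finger_force': 0.0}
[ 0.37359446 -0.13087584  0.50077554]
[436.2 -35.7]
181 0.0447 [0.5146 0.0652] 0.024878395721316338
[430.7  27.4]
1669 0.0447 [0.5178 0.0243] 0.04997121915221214
[428.9  92. ]
2837 0.0449 [ 0.5263 -0.059 ] 0.055041320621967316
[425.3 150.1]
1327 0.0446 [ 0.534  -0.1394] 0.049611542373895645
365 0 496 210
2.857142857142857
```

View pics/d.png

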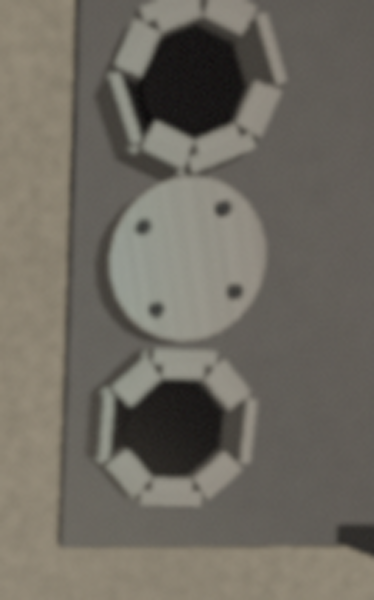

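Run:
```python
from h import *
s=load('wrist'); f=lambda L:[(365+u/2.857,v/2.857) for u,v in L]
lo=at_z(s,f([(106,425),(249,430)]),.044)[:,:2]; up=at_z(s,f([(125,112),(272,46)]),.044)[:,:2]; b=at_z(s,f([(187,260)]),.044)[0,:2]
for q in(lo,up): d=q[1]-q[0]; print(q.mean(0).round(4),np.linalg.norm(d).round(4),'ang',np.degrees(np.arctan2(d[1],d[0])).round(1))
print(b.round(4), up.mean(0)-lo.mean(0), np.linalg.norm(up.mean(0)-lo.mean(0)))
# refine: blank circle by threshold
P=cloud(s).reshape(-1,3);I=s['image'].astype(int).sum(2).ravel()
m=(np.hypot(*(P[:,:2]-b).T)<.044)&(abs(P[:,2]-.044)<.006)&(I>330);print(m.sum(),cv2.minEnclosingCircle(P[m][:,:2].astype(np.float32)))
t=load('top');Pt=cloud(t)
# cans from top
for n,(u,v) in dict(c1=(206,204),c2=(211,239)).items():
    q=Pt[v-12:v+13,u-12:u+13].reshape(-1,3); q=q[q[:,2]>.035]; print(n,len(q),q[:,:2].mean(0).round(3))
plan((.51,.04,.31,1.67))
```

```text
[ 0.538 -0.144] 0.0793 ang 3.9
[0.5195 0.0304] 0.0803 ang 29.5
[ 0.5281 -0.0573] [-0.0184761   0.17432453] 0.17530090361688377
2385 ((0.5280435681343079, -0.05654503032565117), 0.0421566478908062)
c1 182 [0.568 0.357]
c2 188 [0.452 0.332]
shift [0.2223 0.152  0.0113] roll 0.007
```

Emit:
{"name": "carry_out", "arguments": {
  "steps": [
    [[0.05, 0.02, 0.01], 0, -1],
    [[0.1, 0.05, 0.03], 0, -1],
    [[0.15, 0.08, 0.04], 0, -1],
    [[0.2, 0.1, 0.04], 0, -1],
    [[0.226, 0.11, 0.04], 0, -1],
    [[0.226, 0.11, 0.04], 0, -1],
    [[0.226, 0.11, 0.04], 0, -1]
  ]
}}

```text
time: 6.78
tool_pos: [0.4673, 0.0389, 0.2811]
ee_rot: [3.141, 0.001, 1.671]
wrist_force: [0.6, 0.5, 0.6]
width: 0.0942
finger_force: 0.0
```

Run:
```python
from h import *
st(); s=snap('wrist')
q=cv2.projectPoints(np.array([[.5102,.1183,.08]]),cv2.Rodrigues(s['R'])[0],s['t'],s['mtx'],s['D'])[0].ravel();print(q)
u,v=q.astype(int);u0,v0=u-65,max(0,v-60);print(u0,v0);crop(s,u0,v0,u+65,v0+130,4,'e.png')
```

```text
{'time': 6.775, 'tool_pos': [0.4673, 0.0389, 0.2811], 'ee_rot': [3.1411, 0.0005, 1.671], 'joint_positions': [-0.0376, -0.097, 1.4056, -0.0005, 1.8324, -0.1379], 'wrist_force': [0.6098, 0.4985, 0.6208], 'width': 0.0942, 'finger_force': 0.0}
[363.31884522 123.81887613]
298 63
```

View pics/e.png

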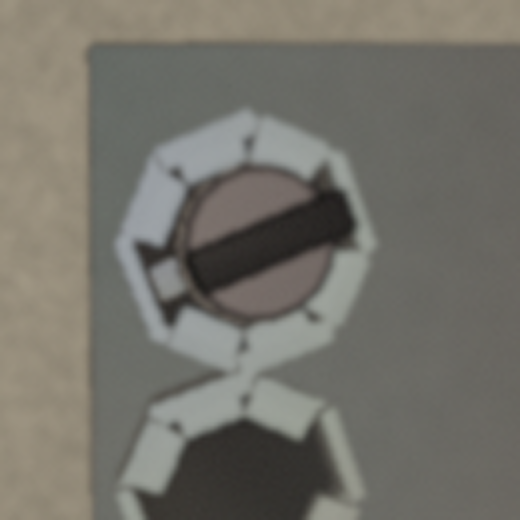

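The empty's grip bar runs from (195,275) to (350,215), along the notches, and a lug is visible in the left notch at (170,278). That looks unlocked, so I'll check the heights.

Run:
```python
from h import *
s=load('wrist');P=cloud(s); f=lambda u,v:(298+u/4,63+v/4)
for n,(u,v) in dict(bar=(270,240),lid1=(240,200),lid2=(280,290),lug=(172,278),rim=(205,345),rim2=(195,140),slot=(143,255),bed=(420,400)).items():
    a,b=f(u,v);a=int(round(a));b=int(round(b)); print(n,np.median(P[b-1:b+2,a-1:a+2].reshape(-1,3),0).round(4))
e=at_z(s,[f(195,275),f(350,215)],.108)[:,:2]; d=e[1]-e[0];print('bar ends',e,e.mean(0),np.linalg.norm(d),np.degrees(np.arctan2(d[1],d[0])))
e=at_z(s,[f(138,285),f(357,200)],.044)[:,:2]; d=e[1]-e[0];print('mount',e.mean(0),np.linalg.norm(d),np.degrees(np.arctan2(d[1],d[0])))
print('lid centre',at_z(s,[f(260,242)],.08))
```

```text
bar [0.5088 0.1184 0.1136]
lid1 [0.5013 0.1305 0.084 ]
lid2 [0.5174 0.1038 0.084 ]
lug [0.4855 0.1053 0.0398]
rim [0.4991 0.0831 0.0453]
rim2 [0.4884 0.1513 0.0453]
slot [0.4759 0.1115 0.0146]
bed [0.5879 0.0684 0.0132]
bar ends [[0.48812647 0.10630981]
 [0.53145428 0.12808338]] [0.50979038 0.1171966 ] 0.048491099592597946 26.680947872169575
mount [0.50992178 0.11920051] 0.08098639190176074 26.67806602264502
lid centre [[0.50974575 0.11865057 0.08      ]]
```

The lid is at 84 mm, which is the unlocked seat height, so the empty sits unlocked in its notches and lifts straight out. I'll grip it and test with a gentle lift.

Run:
```python
from h import *
plan((.51,.1185,.15,np.radians(26.7)),(.51,.1185,.088,np.radians(26.7)))
```

```text
shift [0.0756 0.0504 0.1311] roll 6.896
shift [0.0756 0.0504 0.1931] roll 6.896
```

Emit:
{"name": "carry_out", "arguments": {
  "steps": [
    [[0.015, 0.01, 0.0], 1, 0],
    [[0.03, 0.02, 0.03], 2, 0],
    [[0.045, 0.03, 0.06], 3, 0],
    [[0.06, 0.04, 0.09], 4, 0],
    [[0.07, 0.048, 0.12], 5, 0],
    [[0.0756, 0.0504, 0.131], 6, 0],
    [[0.0756, 0.0504, 0.131], 6.9, 0],
    [[0.0756, 0.0504, 0.131], 6.9, 0],
    [[0.0756, 0.0504, 0.16], 6.9, 0],
    [[0.0756, 0.0504, 0.193], 6.9, 0]
  ]
}}

```text
time: 8.07
tool_pos: [0.5113, 0.1179, 0.0886]
ee_rot: [3.14, -0.003, 0.467]
wrist_force: [0.0, 0.3, -0.2]
width: 0.047
finger_force: 0.0
```

Emit:
{"name": "carry_out", "arguments": {
  "steps": [
    [[0, 0, 0], 0, 0.4],
    [[0, 0, 0], 0, 1],
    [[0, 0, 0], 0, 1],
    [[0, 0, 0], 0, 1],
    [[0, 0, 0], 0, 1],
    [[0, 0, -0.006], 0, 1],
    [[0, 0, -0.006], 0, 1]
  ]
}}

```text
time: 8.95
tool_pos: [0.5099, 0.1186, 0.0937]
ee_rot: [-3.141, 0.001, 0.465]
wrist_force: [0.0, -0.2, -2.4]
width: 0.0136
finger_force: 30.0
```

Run:
```python
from h import *
plan((.51,.1185,.2,np.radians(26.7)),(.604,-.357,.2,np.radians(26.7)),(.604,-.357,.061,np.radians(26.7)))
```

```text
shift [ 0.      0.0002 -0.1063] roll -0.005
shift [-0.1292  0.4673 -0.1063] roll -0.005
shift [-0.1292  0.4673  0.0327] roll -0.005
```

Emit:
{"name": "carry_out", "arguments": {
  "steps": [
    [[0, 0, -0.03], 0, 1],
    [[0, 0, -0.07], 0, 1],
    [[0, 0, -0.106], 0, 1],
    [[-0.013, 0.047, -0.106], 0, 1],
    [[-0.027, 0.1, -0.106], 0, 1],
    [[-0.043, 0.155, -0.106], 0, 1],
    [[-0.058, 0.21, -0.106], 0, 1],
    [[-0.073, 0.265, -0.106], 0, 1],
    [[-0.088, 0.32, -0.106], 0, 1],
    [[-0.104, 0.375, -0.106], 0, 1]
  ]
}}

```text
time: 10.2
tool_pos: [0.5851, -0.2647, 0.1986]
ee_rot: [-3.14, 0.001, 0.465]
wrist_force: [0.1, -0.1, -1.5]
width: 0.0138
finger_force: 30.0
```

Emit:
{"name": "carry_out", "arguments": {
  "steps": [
    [[-0.014, 0.05, 0], 0, 1],
    [[-0.025, 0.092, 0], 0, 1],
    [[-0.025, 0.092, 0.04], 0, 1],
    [[-0.025, 0.092, 0.08], 0, 1],
    [[-0.025, 0.092, 0.11], 0, 1],
    [[-0.025, 0.092, 0.127], 0, 1],
    [[-0.025, 0.092, 0.135], 0, 1],
    [[-0.025, 0.092, 0.138], 0, 1],
    [[-0.025, 0.092, 0.138], 0, 1]
  ]
}}

```text
time: 11.32
tool_pos: [0.6049, -0.357, 0.0631]
ee_rot: [3.14, -0.001, 0.465]
wrist_force: [0.6, -0.6, -1.7]
width: 0.0139
finger_force: 30.0
```

Emit:
{"name": "carry_out", "arguments": {
  "steps": [
    [[0, 0, 0.002], 0, 1],
    [[0, 0, 0.003], 0, 1],
    [[0, 0, 0.004], 0, 1],
    [[0, 0, 0.004], 0, 1]
  ]
}}

```text
time: 11.82
tool_pos: [0.6051, -0.357, 0.0606]
ee_rot: [3.139, -0.002, 0.465]
wrist_force: [-0.1, 1.2, 5.7]
width: 0.0138
finger_force: 30.0
```

Emit:
{"name": "carry_out", "arguments": {
  "steps": [
    [[0, 0, -0.001], 0, 0.5],
    [[0, 0, -0.001], 0, 0.2],
    [[0, 0, -0.001], 0, 0.2],
    [[0, 0, -0.04], 0, 0.0],
    [[0, 0, -0.09], 0, -0.5],
    [[0, 0, -0.15], 0, -1],
    [[0, 0, -0.19], 0, -1],
    [[0, 0, -0.19], 0, -1]
  ]
}}

```text
time: 12.82
tool_pos: [0.6056, -0.3576, 0.2534]
ee_rot: [3.133, -0.005, 0.465]
wrist_force: [0.2, -0.9, -0.8]
width: 0.0835
finger_force: 0.0
```

Run:
```python
from h import *
st();t=snap('top');Pt=cloud(t)
q=Pt[170:225,390:445].reshape(-1,3);q=q[(q[:,2]>.06)&(q[:,2]<.12)];print('tray can',len(q),q.mean(0).round(3) if len(q) else '')
for n,(u,v) in dict(c1=(206,204),c2=(211,239)).items():
    q=Pt[v-12:v+13,u-12:u+13].reshape(-1,3); q=q[q[:,2]>.035]; print(n,len(q),q[:,:2].mean(0).round(3))
plan((.40,.25,.25,1.67))
```

```text
{'time': 12.825, 'tool_pos': [0.6056, -0.3576, 0.2534], 'ee_rot': [3.1329, -0.0048, 0.465], 'joint_positions': [-0.614, 0.4362, 0.8485, 0.0001, 1.847, 0.4918], 'wrist_force': [0.2296, -0.8597, -0.7956], 'width': 0.0835, 'finger_force': 0.0}
tray can 0 
c1 181 [0.568 0.358]
c2 125 [0.474 0.338]
shift [ 8.910e-02 -6.345e-01 -4.000e-04] roll -6.904
```

Emit:
{"name": "carry_out", "arguments": {
  "steps": [
    [[0.01, -0.06, -0.02], -0.7, -1],
    [[0.018, -0.12, -0.05], -1.4, -1],
    [[0.026, -0.18, -0.05], -2.1, -1],
    [[0.034, -0.24, -0.05], -2.8, -1],
    [[0.043, -0.3, -0.05], -3.6, -1],
    [[0.052, -0.36, -0.05], -4.4, -1],
    [[0.06, -0.42, -0.05], -5.2, -1],
    [[0.069, -0.48, -0.05], -5.8, -1],
    [[0.078, -0.54, -0.05], -6.5, -1],
    [[0.089, -0.6, -0.05], -6.9, -1]
  ]
}}

```text
time: 14.12
tool_pos: [0.413, 0.2209, 0.2948]
ee_rot: [-3.137, 0.001, 1.671]
wrist_force: [0.9, 0.9, 0.2]
width: 0.094
finger_force: 0.0
```

Emit:
{"name": "carry_out", "arguments": {
  "steps": [
    [[0.025, -0.02, 0], 0, -1],
    [[0.025, -0.02, 0], 0, -1],
    [[0.025, -0.02, 0], 0, -1]
  ]
}}

```text
time: 14.5
tool_pos: [0.3923, 0.2418, 0.296]
ee_rot: [-3.139, 0.002, 1.669]
wrist_force: [-0.1, -0.2, 0.2]
width: 0.094
finger_force: 0.0
```

Run:
```python
from h import *
st();s=snap('wrist');t=snap('top');P=cloud(s)
for p in[(.568,.357),(.452,.332),(.474,.338)]: print(cv2.projectPoints(np.array([[*p,.05]]),cv2.Rodrigues(s['R'])[0],s['t'],s['mtx'],s['D'])[0].ravel().round())
im=np.vstack([s['image'][0:230,240:600],t['image'][160:280,180:360].repeat(2,0).repeat(2,1)])
cv2.imwrite('pics/f.png',cv2.resize(im[:,:,::-1],None,fx=1.25,fy=1.25))
```

```text
{'time': 14.5, 'tool_pos': [0.3923, 0.2418, 0.296], 'ee_rot': [-3.139, 0.0015, 1.6689], 'joint_positions': [0.4297, -0.1098, 1.388, -0.0006, 1.8663, 0.3314], 'wrist_force': [-0.0658, -0.1905, 0.2384], 'width': 0.094, 'finger_force': 0.0}
[455. 108.]
[372. 118.]
[388. 115.]
```

View pics/f.png

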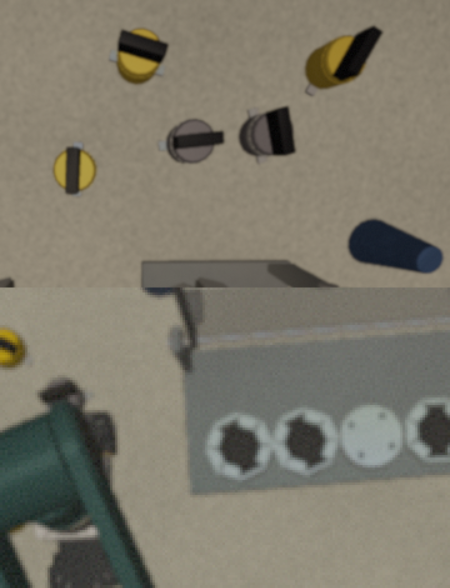

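The wrist view shows c2 at display (192,141) and c1 at (270,133), both grey, with the yellow ones apart. c1 is next to c2, about 8 cm away.

```bash
cat >> h.py <<'E'
def canfit(s,p,rad=.045,zlo=.072):
    P=cloud(s).reshape(-1,3); m=(np.hypot(*(P[:,:2]-np.array(p)).T)<rad)&(P[:,2]>zlo)&(P[:,2]<zlo+.016); q=P[m]
    c,(w,h),a=cv2.minAreaRect(q[:,:2].astype(np.float32))
    vx,vy,x0,y0=cv2.fitLine(q[:,:2].astype(np.float32),cv2.DIST_L2,0,.01,.01).ravel()
    print(len(q),'rect',np.round(c,4),round(w,3),round(h,3),'ang',np.degrees(np.arctan(vy/vx)).round(1),'mean',q.mean(0).round(4))
E
python3 - <<'E'
from h import *
s=load('wrist'); f=lambda u,v:(240+u/1.25,v/1.25)
l=at_z(s,[f(191,140),f(268,134)],.05);print(l.round(4))
for p in l: canfit(s,p[:2])
e=at_z(s,[f(174,144),f(223,138)],.079)[:,:2];d=e[1]-e[0];print('c2',e.mean(0),np.linalg.norm(d),np.degrees(np.arctan2(d[1],d[0])))
e=at_z(s,[f(280,108.5),f(285,154)],.079)[:,:2];d=e[1]-e[0];print('c1',e.mean(0),np.linalg.norm(d),np.degrees(np.arctan2(d[1],d[0])))
E
```

```text
[[0.48   0.3426 0.05  ]
 [0.5663 0.3584 0.05  ]]
404 rect [0.4825 0.342 ] 0.049 0.014 ang 10.8 mean [0.4821 0.3419 0.0804]
481 rect [0.5712 0.3603] 0.014 0.05 ang -68.9 mean [0.5702 0.3603 0.0797]
c2 [0.48160304 0.34013056] 0.051984703514435536 12.693251124954894
c1 [0.56913033 0.35925451] 0.04726302671071502 -72.24608645486232
```

Run:
```python
from h import *
plan((.482,.342,.13,np.radians(190.8)),(.482,.342,.054,np.radians(190.8)))
```

```text
shift [0.0915 0.0984 0.1667] roll -9.527
shift [0.0915 0.0984 0.2427] roll -9.527
```

Emit:
{"name": "carry_out", "arguments": {
  "steps": [
    [[0.01, 0.01, 0.0], -1.05, 0],
    [[0.02, 0.02, 0.0], -2.1, 0],
    [[0.03, 0.03, 0.02], -3.15, 0],
    [[0.04, 0.045, 0.04], -4.2, 0],
    [[0.055, 0.06, 0.06], -5.2, 0],
    [[0.07, 0.075, 0.08], -6.2, 0],
    [[0.085, 0.09, 0.1], -7.2, 0],
    [[0.0915, 0.0984, 0.12], -8.2, 0],
    [[0.0915, 0.0984, 0.14], -9.1, 0],
    [[0.0915, 0.0984, 0.16], -9.53, 0]
  ]
}}

```text
time: 15.85
tool_pos: [0.4824, 0.3419, 0.1364]
ee_rot: [-3.141, -0.001, -2.95]
wrist_force: [0.7, 0.3, -0.6]
width: 0.0467
finger_force: 0.0
```

Run:
```python
from h import *
st();s=snap('wrist')
canfit(s,(.482,.342))
plan((.482,.342,.054,np.radians(190.8)))
```

```text
{'time': 15.85, 'tool_pos': [0.4824, 0.3419, 0.1364], 'ee_rot': [-3.1411, -0.0008, -2.9502], 'joint_positions': [0.5208, 0.2018, 1.3784, -0.0002, 1.5622, -1.2414], 'wrist_force': [0.701, 0.3075, -0.598], 'width': 0.0467, 'finger_force': 0.0}
949 rect [0.4824 0.3422] 0.049 0.014 ang 12.0 mean [0.4813 0.3419 0.0805]
shift [-0.0014  0.0008  0.079 ] roll 0.023
```

Emit:
{"name": "carry_out", "arguments": {
  "steps": [
    [[0, 0, 0.03], -0.05, 0],
    [[0, 0, 0.06], -0.05, 0],
    [[0, 0, 0.081], -0.05, 0],
    [[0, 0, 0.081], -0.05, 0.4],
    [[0, 0, 0.081], -0.05, 1],
    [[0, 0, 0.081], -0.05, 1],
    [[0, 0, 0.081], -0.05, 1],
    [[0, 0, 0.081], -0.05, 1],
    [[0, 0, 0.04], -0.05, 1],
    [[0, 0, -0.03], -0.05, 1]
  ]
}}

```text
time: 17.15
tool_pos: [0.479, 0.3422, 0.1572]
ee_rot: [-3.139, -0.009, -2.942]
wrist_force: [0.8, 0.3, -2.5]
width: 0.0136
finger_force: 30.0
```

Run:
```python
from h import *
st()
plan((.51,.1185,.18,np.radians(206.7)),(.51,.1185,.095,np.radians(206.7)))
```

```text
{'time': 17.15, 'tool_pos': [0.479, 0.3422, 0.1572], 'ee_rot': [-3.1392, -0.0085, -2.9418], 'joint_positions': [0.5237, 0.1936, 1.3467, 0.0004, 1.6102, -1.2469], 'wrist_force': [0.8231, 0.2813, -2.4817], 'width': 0.0136, 'finger_force': 29.9692}
shift [ 0.014  -0.2254 -0.0228] roll -1.525
shift [ 0.014  -0.2254  0.0622] roll -1.525
```

Emit:
{"name": "carry_out", "arguments": {
  "steps": [
    [[0.002, -0.045, -0.02], -0.5, 1],
    [[0.005, -0.09, -0.02], -1, 1],
    [[0.008, -0.135, -0.02], -1.5, 1],
    [[0.012, -0.18, -0.02], -1.52, 1],
    [[0.014, -0.21, -0.02], -1.52, 1],
    [[0.014, -0.2254, -0.02], -1.52, 1],
    [[0.014, -0.2254, 0.02], -1.52, 1],
    [[0.014, -0.2254, 0.04], -1.52, 1],
    [[0.014, -0.2254, 0.04], -1.52, 1]
  ]
}}

```text
time: 18.27
tool_pos: [0.5104, 0.12, 0.1176]
ee_rot: [3.139, -0.005, -2.676]
wrist_force: [-0.4, 1.1, -2.3]
width: 0.0138
finger_force: 30.0
```

Run:
```python
from h import *
st()
plan((.51,.1185,.087,np.radians(206.7)))
```

```text
{'time': 18.275, 'tool_pos': [0.5104, 0.12, 0.1176], 'ee_rot': [3.139, -0.0052, -2.6758], 'joint_positions': [0.1222, 0.0688, 1.5656, 0.0007, 1.5129, -1.9144], 'wrist_force': [-0.3832, 1.0591, -2.327], 'width': 0.0138, 'finger_force': 29.9944}
shift [ 0.001  -0.0011  0.0306] roll -0.001
```

Emit:
{"name": "carry_out", "arguments": {
  "steps": [
    [[0.001, -0.001, 0.01], 0, 1],
    [[0.001, -0.001, 0.016], 0, 1],
    [[0.001, -0.001, 0.021], 0, 1],
    [[0.001, -0.001, 0.026], 0, 1],
    [[0.001, -0.001, 0.03], 0, 1],
    [[0.001, -0.001, 0.03], 0, 1]
  ]
}}

```text
time: 19.02
tool_pos: [0.5114, 0.1186, 0.0906]
ee_rot: [3.14, -0.0, -2.676]
wrist_force: [-3.2, 2.0, 2.6]
width: 0.0138
finger_force: 30.0
```

Emit:
{"name": "carry_out", "arguments": {
  "steps": [
    [[0, 0, 0.003], 0, 1],
    [[0, 0, 0.006], 0, 1],
    [[0, 0, 0.009], 0, 1],
    [[0, 0, 0.009], 0, 1]
  ]
}}

```text
time: 19.52
tool_pos: [0.5114, 0.1187, 0.0835]
ee_rot: [3.141, 0.0, -2.676]
wrist_force: [-7.9, 1.1, 9.8]
width: 0.0139
finger_force: 30.0
```

Emit:
{"name": "carry_out", "arguments": {
  "steps": [
    [[0.001, 0.0005, 0.003], 0, 1],
    [[0.001, 0.0005, 0.004], 1, 1],
    [[0.001, 0.0005, 0.004], 2, 1],
    [[0.001, 0.0005, 0.004], 3, 1],
    [[0.001, 0.0005, 0.004], 4, 1],
    [[0.001, 0.0005, 0.004], 5, 1],
    [[0.001, 0.0005, 0.004], 6, 1],
    [[0.001, 0.0005, 0.004], 7, 1],
    [[0.001, 0.0005, 0.004], 8, 1]
  ]
}}

```text
time: 20.65
tool_pos: [0.5119, 0.12, 0.0799]
ee_rot: [3.136, -0.001, 2.206]
wrist_force: [-3.7, 3.2, 8.9]
width: 0.0138
finger_force: 30.1
```

Run:
```python
from h import *
st();print(robot.get_obs()['wrist_torque'])
```

```text
{'time': 20.65, 'tool_pos': [0.5119, 0.12, 0.0799], 'ee_rot': [3.1365, -0.0008, 2.2059], 'joint_positions': [0.1203, 0.0898, 1.6206, 0.0032, 1.4271, -0.5152], 'wrist_force': [-3.732, 3.2184, 8.8574], 'width': 0.0138, 'finger_force': 30.0544}
[0.56244528 1.01211884 0.30155294]
```

Emit:
{"name": "carry_out", "arguments": {
  "steps": [
    [[0, 0, 0], 0.5, 1],
    [[0, 0, 0], 1.0, 1],
    [[0, 0, 0], 1.2, 1],
    [[0, 0, 0], 1.3, 1],
    [[0, 0, 0], 1.3, 1]
  ]
}}

```text
time: 21.28
tool_pos: [0.5101, 0.119, 0.0796]
ee_rot: [-3.141, -0.001, 1.986]
wrist_force: [-7.9, 1.5, 11.4]
width: 0.0141
finger_force: 30.7
```

Run:
```python
from h import *
st();print(robot.get_obs()['wrist_torque'])
```

```text
{'time': 21.275, 'tool_pos': [0.5101, 0.119, 0.0796], 'ee_rot': [-3.1414, -0.0014, 1.9856], 'joint_positions': [0.1201, 0.0894, 1.6216, 0.0013, 1.4312, -0.2949], 'wrist_force': [-7.8772, 1.5285, 11.4464], 'width': 0.0141, 'finger_force': 30.6969}
[0.18022181 1.76319736 0.56033031]
```

Emit:
{"name": "carry_out", "arguments": {
  "steps": [
    [[0, 0, -0.002], 0, 1],
    [[0, 0, -0.004], 0, 1],
    [[0, 0, -0.005], 0, 0.4],
    [[0, 0, -0.005], 0, 0.1],
    [[0, 0, -0.005], 0, 0],
    [[0, 0, -0.05], 0, 0],
    [[0, 0, -0.1], 0, 0],
    [[0, -0.02, -0.15], 0, -0.5],
    [[0, -0.05, -0.18], 0, -1],
    [[0, -0.05, -0.18], 0, -1]
  ]
}}

```text
time: 22.52
tool_pos: [0.466, 0.0978, 0.2612]
ee_rot: [3.133, 0.003, 1.982]
wrist_force: [0.6, -1.2, -0.0]
width: 0.0739
finger_force: 0.0
```

Run:
```python
from h import *
st();t=snap('top');s=snap('wrist');P=cloud(t)
canfit(s,(.51,.1185),zlo=.098)
Q=cloud(s).reshape(-1,3);m=(np.hypot(*(Q[:,:2]-[.51,.1185]).T)<.022)&(Q[:,2]>.07)&(Q[:,2]<.095);print('lid z',np.median(Q[m][:,2]))
plan((.46,.25,.25,np.radians(111)))
```

```text
{'time': 22.525, 'tool_pos': [0.466, 0.0978, 0.2612], 'ee_rot': [3.1333, 0.0029, 1.9824], 'joint_positions': [0.0878, -0.0893, 1.4376, -0.0001, 1.7845, -0.3239], 'wrist_force': [0.6359, -1.1666, -0.041], 'width': 0.0739, 'finger_force': 0.0}
548 rect [0.5086 0.1189] 0.014 0.05 ang -64.1 mean [0.5079 0.1195 0.1082]
lid z 0.07885324876007979
shift [0.1413 0.056  0.0066] roll 0.261
```

Emit:
{"name": "carry_out", "arguments": {
  "steps": [
    [[0.04, 0.02, 0.0], 0.2, -0.3],
    [[0.08, 0.035, 0.0], 0.26, -0.3],
    [[0.12, 0.056, 0.0], 0.26, -0.3],
    [[0.141, 0.056, 0.006], 0.26, 0],
    [[0.141, 0.056, 0.006], 0.26, 0],
    [[0.141, 0.056, 0.006], 0.26, 0]
  ]
}}

```text
time: 23.38
tool_pos: [0.4599, 0.2492, 0.2498]
ee_rot: [-3.139, 0.001, 1.938]
wrist_force: [-0.0, -0.5, -0.2]
width: 0.047
finger_force: 0.0
```

Run:
```python
from h import *
st();s=snap('wrist');crop(s,260,0,600,230,1.5,'g.png')
canfit(s,(.570,.360))
plan((.570,.3603,.13,np.radians(111)),(.57,.3603,.055,np.radians(111)))
```

```text
{'time': 23.375, 'tool_pos': [0.4599, 0.2492, 0.2498], 'ee_rot': [-3.1392, 0.0006, 1.9376], 'joint_positions': [0.3885, 0.0244, 1.3496, -0.0005, 1.77, 0.0215], 'wrist_force': [-0.0363, -0.4662, -0.1546], 'width': 0.047, 'finger_force': 0.0}
570 rect [0.5722 0.3607] 0.015 0.049 ang -68.6 mean [0.5705 0.3601 0.0799]
shift [0.0646 0.1425 0.1204] roll -0.002
shift [0.0646 0.1425 0.1954] roll -0.002
```

View pics/g.png

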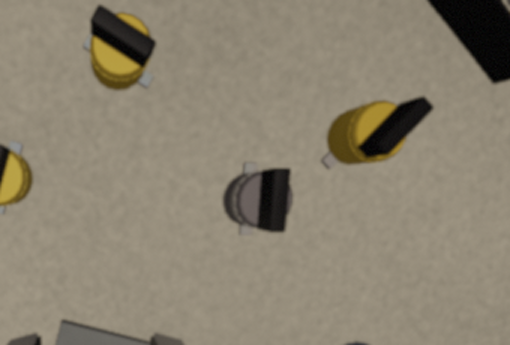

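The view shows c1 grey at (262,200), standing alone, with the yellow ones clear of the fingers.

Emit:
{"name": "carry_out", "arguments": {
  "steps": [
    [[0.02, 0.045, 0.03], 0, 0],
    [[0.04, 0.09, 0.06], 0, 0],
    [[0.0646, 0.1425, 0.09], 0, 0],
    [[0.0646, 0.1425, 0.13], 0, 0],
    [[0.0646, 0.1425, 0.17], 0, 0],
    [[0.0646, 0.1425, 0.195], 0, 0],
    [[0.0646, 0.1425, 0.195], 0, 0.4],
    [[0.0646, 0.1425, 0.195], 0, 1],
    [[0.0646, 0.1425, 0.195], 0, 1],
    [[0.0646, 0.1425, 0.195], 0, 1]
  ]
}}

```text
time: 24.68
tool_pos: [0.5704, 0.3615, 0.0579]
ee_rot: [3.139, -0.0, 1.938]
wrist_force: [0.1, 0.4, 1.1]
width: 0.0141
finger_force: 30.0
```

Emit:
{"name": "carry_out", "arguments": {
  "steps": [
    [[0, 0, 0], 0, 1],
    [[0, 0, -0.03], 0, 1],
    [[0, 0, -0.08], 0, 1],
    [[0, 0, -0.125], 0, 1],
    [[0, 0, -0.125], 0, 1]
  ]
}}

```text
time: 25.3
tool_pos: [0.5712, 0.3624, 0.1864]
ee_rot: [3.132, -0.001, 1.938]
wrist_force: [0.5, 0.4, -2.3]
width: 0.0139
finger_force: 30.0
```

Run:
```python
from h import *
st()
plan((.5192,.0307,.18,np.radians(209)),(.5192,.0307,.12,np.radians(209)))
```

```text
{'time': 25.3, 'tool_pos': [0.5712, 0.3624, 0.1864], 'ee_rot': [3.1325, -0.0013, 1.9383], 'joint_positions': [0.4814, 0.3696, 1.0697, 0.0002, 1.6931, 0.1139], 'wrist_force': [0.5292, 0.4466, -2.332], 'width': 0.0139, 'finger_force': 29.9667}
shift [-0.2908 -0.1677  0.0064] roll -9.794
shift [-0.2908 -0.1677  0.0664] roll -9.794
```

Emit:
{"name": "carry_out", "arguments": {
  "steps": [
    [[-0.02, -0.015, -0.01], -1, 1],
    [[-0.05, -0.03, -0.01], -2, 1],
    [[-0.08, -0.045, -0.01], -3, 1],
    [[-0.11, -0.065, -0.01], -4, 1],
    [[-0.14, -0.08, -0.01], -5, 1],
    [[-0.17, -0.1, -0.01], -6, 1],
    [[-0.2, -0.12, -0.01], -7, 1],
    [[-0.24, -0.14, -0.01], -8, 1],
    [[-0.28, -0.16, 0.0], -9, 1],
    [[-0.291, -0.168, 0.01], -9.8, 1]
  ]
}}

```text
time: 26.55
tool_pos: [0.5152, 0.027, 0.1677]
ee_rot: [3.139, -0.005, -2.633]
wrist_force: [0.1, -0.0, -2.8]
width: 0.0137
finger_force: 30.0
```

Emit:
{"name": "carry_out", "arguments": {
  "steps": [
    [[0, 0, 0.02], 0, 1],
    [[0, 0, 0.05], 0, 1],
    [[0, 0, 0.05], 0, 1]
  ]
}}

```text
time: 26.92
tool_pos: [0.5131, 0.0295, 0.1156]
ee_rot: [3.135, -0.01, -2.635]
wrist_force: [0.6, -0.5, -2.4]
width: 0.0138
finger_force: 30.0
```

Run:
```python
from h import *
st()
plan((.5192,.0307,.0885,np.radians(209)))
```

```text
{'time': 26.925, 'tool_pos': [0.5131, 0.0295, 0.1156], 'ee_rot': [3.1353, -0.0098, -2.6349], 'joint_positions': [-0.0531, 0.0518, 1.5878, 0.0002, 1.5137, -2.1306], 'wrist_force': [0.6137, -0.5274, -2.3791], 'width': 0.0138, 'finger_force': 29.9786}
shift [-0.0059 -0.0019  0.0271] roll 0.003
```

Emit:
{"name": "carry_out", "arguments": {
  "steps": [
    [[0, 0, 0], 0, 1],
    [[0, 0, 0], 0, 1],
    [[0, 0, 0], 0, 1]
  ]
}}

```text
time: 27.3
tool_pos: [0.5179, 0.0293, 0.1224]
ee_rot: [-3.141, 0.002, -2.635]
wrist_force: [-0.7, -0.7, -1.5]
width: 0.0137
finger_force: 30.0
```

Run:
```python
from h import *
st()
plan((.5192,.0307,.0885,np.radians(209)))
```

```text
{'time': 27.3, 'tool_pos': [0.5179, 0.0293, 0.1224], 'ee_rot': [-3.1405, 0.0019, -2.6346], 'joint_positions': [-0.0528, 0.0475, 1.5783, 0.0001, 1.5136, -2.1306], 'wrist_force': [-0.6528, -0.705, -1.4748], 'width': 0.0137, 'finger_force': 29.9786}
shift [-0.0018  0.0005  0.0339] roll 0.005
```

Emit:
{"name": "carry_out", "arguments": {
  "steps": [
    [[-0.001, 0.0005, 0.008], 0, 1],
    [[-0.0015, 0.0005, 0.014], 0, 1],
    [[-0.0015, 0.0005, 0.02], 0, 1],
    [[-0.0015, 0.0005, 0.026], 0, 1],
    [[-0.0015, 0.0005, 0.031], 0, 1],
    [[-0.0015, 0.0005, 0.034], 0, 1],
    [[-0.0015, 0.0005, 0.034], 0, 1]
  ]
}}

```text
time: 28.18
tool_pos: [0.5182, 0.0305, 0.0881]
ee_rot: [-3.142, 0.0, -2.635]
wrist_force: [-2.1, 0.8, 4.1]
width: 0.014
finger_force: 30.0
```

Emit:
{"name": "carry_out", "arguments": {
  "steps": [
    [[0, 0, 0.004], 0, 1],
    [[0, 0, 0.008], 0, 1],
    [[0, 0, 0.0095], 0, 1],
    [[0, 0, 0.0095], 1, 1],
    [[0, 0, 0.0095], 2, 1],
    [[0, 0, 0.0095], 3, 1],
    [[0, 0, 0.0095], 4, 1],
    [[0, 0, 0.0095], 5, 1],
    [[0, 0, 0.0095], 6, 1],
    [[0, 0, 0.0095], 7, 1]
  ]
}}

```text
time: 29.42
tool_pos: [0.5199, 0.0324, 0.08]
ee_rot: [3.136, 0.001, 2.422]
wrist_force: [-1.7, 3.8, 8.3]
width: 0.0138
finger_force: 30.0
```

Emit:
{"name": "carry_out", "arguments": {
  "steps": [
    [[0, 0, 0], 1, 1],
    [[0, 0, 0], 1.6, 1],
    [[0, 0, 0], 2.0, 1],
    [[0, 0, 0], 2.2, 1],
    [[0, 0, 0], 2.3, 1],
    [[0, 0, 0], 2.3, 1]
  ]
}}

```text
time: 30.18
tool_pos: [0.5193, 0.0317, 0.08]
ee_rot: [3.138, -0.0, 2.027]
wrist_force: [-3.2, 2.8, 9.1]
width: 0.0134
finger_force: 30.1
```

Run:
```python
from h import *
st();print(robot.get_obs()['wrist_torque'])
```

```text
{'time': 30.175, 'tool_pos': [0.5193, 0.0317, 0.08], 'ee_rot': [3.1377, -0.0005, 2.0269], 'joint_positions': [-0.0497, 0.0784, 1.6327, 0.0024, 1.4273, -0.5061], 'wrist_force': [-3.2315, 2.7697, 9.0908], 'width': 0.0134, 'finger_force': 30.1427}
[0.5694521 0.8394996 0.3800214]
```

Emit:
{"name": "carry_out", "arguments": {
  "steps": [
    [[0, 0, 0], 0.2, 1],
    [[0, 0, 0], 0.3, 1],
    [[0, 0, 0], 0.3, 1]
  ]
}}

```text
time: 30.55
tool_pos: [0.5186, 0.0315, 0.0799]
ee_rot: [3.139, -0.001, 1.975]
wrist_force: [-3.9, 2.5, 10.8]
width: 0.0138
finger_force: 30.6
```

Run:
```python
from h import *
st();print(robot.get_obs()['wrist_torque'])
```

```text
{'time': 30.55, 'tool_pos': [0.5186, 0.0315, 0.0799], 'ee_rot': [3.1394, -0.001, 1.975], 'joint_positions': [-0.0497, 0.0782, 1.6331, 0.0019, 1.4288, -0.4541], 'wrist_force': [-3.9338, 2.4835, 10.7804], 'width': 0.0138, 'finger_force': 30.5657}
[0.46203998 1.16100246 0.56358526]
```

At the stop, with torque at 0.56. Release and check.

Emit:
{"name": "carry_out", "arguments": {
  "steps": [
    [[0, 0, -0.002], 0, 1],
    [[0, 0, -0.004], 0, 1],
    [[0, 0, -0.005], 0, 0.4],
    [[0, 0, -0.005], 0, 0.1],
    [[0, 0, -0.005], 0, 0],
    [[0, 0, -0.05], 0, 0],
    [[0, 0, -0.1], 0, 0],
    [[0, -0.02, -0.15], 0, -0.5],
    [[0, -0.07, -0.2], 0, -1],
    [[-0.02, -0.09, -0.22], 0, -1]
  ]
}}

```text
time: 31.8
tool_pos: [0.4426, -0.0235, 0.3012]
ee_rot: [3.137, 0.003, 1.974]
wrist_force: [0.1, -1.0, 0.8]
width: 0.0735
finger_force: 0.0
```

Emit:
{"name": "carry_out", "arguments": {
  "steps": [
    [[-0.02, -0.03, 0], -1, -1],
    [[-0.04, -0.05, 0], -1, -1],
    [[-0.04, -0.05, 0], -1, -1]
  ]
}}

```text
time: 32.17
tool_pos: [0.4125, -0.0809, 0.298]
ee_rot: [3.141, 0.001, 2.144]
wrist_force: [-0.2, 0.9, 0.1]
width: 0.0935
finger_force: 0.0
```

Run:
```python
from h import *
st();t=snap('top');s=snap('wrist');c=snap('scene')
for p in [(.51,.1185),(.5192,.0307)]:
    canfit(s,p,zlo=.098)
    Q=cloud(s).reshape(-1,3);m=(np.hypot(*(Q[:,:2]-p).T)<.022)&(Q[:,2]>.07)&(Q[:,2]<.095);print('lid z',np.median(Q[m][:,2]))
im=np.vstack([np.hstack([s['image'],]),cv2.resize(t['image'][130:280,200:440],(640,400))])
cv2.imwrite('pics/i.png',cv2.resize(im[:,:,::-1],(480,600)))
# guard bar: points in scene high
P=cloud(c).reshape(-1,3);m=(P[:,2]>.29)&(P[:,2]<.36)&(P[:,0]>.58)&(P[:,0]<.78)&(abs(P[:,1])<.2)
q=P[m];print(len(q),q.mean(0)); 
vx,vy,x0,y0=cv2.fitLine(q[:,:2].astype(np.float32),cv2.DIST_HUBER,0,.01,.01).ravel();print(vx,vy,x0+vx/vy*(0-y0),q.max(0),q.min(0))
```

```text
{'time': 32.175, 'tool_pos': [0.4125, -0.0809, 0.298], 'ee_rot': [3.1412, 0.0009, 2.1437], 'joint_positions': [-0.3285, -0.203, 1.4645, -0.0002, 1.8792, -0.9014], 'wrist_force': [-0.1992, 0.8655, 0.1314], 'width': 0.0935, 'finger_force': 0.0}
609 rect [0.5087 0.1184] 0.015 0.049 ang -63.7 mean [0.5073 0.1176 0.1073]
lid z 0.07949213252732278
530 rect [0.5181 0.0302] 0.014 0.05 ang -64.6 mean [0.5167 0.0301 0.1075]
lid z 0.07927274721712903
434 [0.68969674 0.03202471 0.32054699]
0.10895047 -0.99404716 0.6942455 [0.71623153 0.18792176 0.32982724] [ 0.65914946 -0.17827697  0.29006376]
```

View pics/i.png

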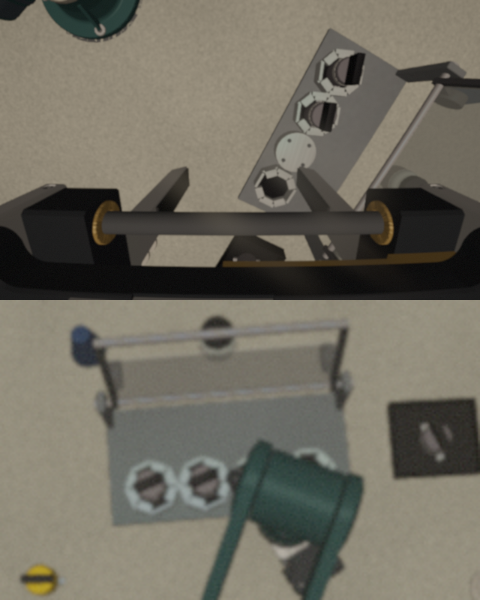

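Both cans are locked: lids at 79 mm, bars across the notches, and the empty sits in the tray at (432,440). Next is the guard bar, open at about (0.69, 0.004, 0.32).

Run:
```python
from h import *
t=load('top');P=cloud(t)
q=P[170:225,390:445].reshape(-1,3);q=q[(q[:,2]>.042)&(q[:,2]<.12)];print('tray can',len(q),q.mean(0).round(3),q[:,2].max())
plan((.55,0,.41,1.672),(.690,.004,.40,1.672),(.69,.004,.3025,1.672))
```

```text
tray can 190 [ 0.601 -0.353  0.066] 0.0906045339090388
shift [-0.0083  0.1579 -0.1124] roll 2.725
shift [-0.0813  0.2774 -0.1024] roll 2.725
shift [-0.0813  0.2774 -0.0049] roll 2.725
```

Emit:
{"name": "carry_out", "arguments": {
  "steps": [
    [[0, 0.0, -0.04], 0.7, 0],
    [[0, 0.03, -0.08], 1.5, 0],
    [[0, 0.08, -0.11], 2.3, 0],
    [[-0.01, 0.13, -0.11], 2.72, 0],
    [[-0.03, 0.18, -0.11], 2.72, 0],
    [[-0.05, 0.22, -0.11], 2.72, 0],
    [[-0.07, 0.26, -0.105], 2.72, 0],
    [[-0.081, 0.277, -0.1], 2.72, 0],
    [[-0.081, 0.277, -0.1], 2.72, 0],
    [[-0.081, 0.277, -0.1], 2.72, 0]
  ]
}}

```text
time: 33.58
tool_pos: [0.6888, 0.0044, 0.3981]
ee_rot: [-3.142, -0.0, 1.674]
wrist_force: [-0.3, 0.1, -0.8]
width: 0.0469
finger_force: 0.0
```

Run:
```python
from h import *
st();c=snap('scene');w=snap('wrist');P=cloud(w).reshape(-1,3)
m=(P[:,2]>.3)&(P[:,2]<.34)&(P[:,0]>.6)&(P[:,0]<.78)&(P[:,1]>.04)&(P[:,1]<.17); q=P[m];print(len(q),q[:,2].max() if len(q) else '')
if len(q):
    vx,vy,x0,y0=cv2.fitLine(q[:,:2].astype(np.float32),cv2.DIST_HUBER,0,.01,.01).ravel();print(vx,vy,x0+vx/vy*(0.004-y0),np.median(q[:,2]))
plan((.69,.004,.40,1.672),(.69,.004,.3025,1.672))
```

```text
{'time': 33.575, 'tool_pos': [0.6888, 0.0044, 0.3981], 'ee_rot': [-3.1416, -0.0001, 1.6737], 'joint_positions': [-0.076, 0.5107, 0.4487, 0.0002, 2.1823, -0.1788], 'wrist_force': [-0.2698, 0.0572, -0.8049], 'width': 0.0469, 'finger_force': 0.0}
2759 0.3315176801050927
0.100452185 -0.9949419 0.6877764 0.3284198584506924
shift [-0.0001  0.0017 -0.0004] roll 0.006
shift [-0.0001  0.0017  0.0971] roll 0.006
```

Emit:
{"name": "carry_out", "arguments": {
  "steps": [
    [[0, 0, 0.03], 0, 0],
    [[0, 0, 0.06], 0, 0],
    [[0, 0, 0.085], 0, 0],
    [[0, 0, 0.096], 0, 0],
    [[0, 0, 0.096], 0, 0],
    [[0, 0, 0.096], 0, 0.4],
    [[0, 0, 0.096], 0, 1],
    [[0, 0, 0.096], 0, 1],
    [[0, 0, 0.096], 0, 1],
    [[0, 0, 0.096], 0, 1]
  ]
}}

```text
time: 34.92
tool_pos: [0.689, 0.0035, 0.3022]
ee_rot: [-3.141, 0.0, 1.673]
wrist_force: [-2.0, 0.1, 1.1]
width: 0.013
finger_force: 30.0
```

Run:
```python
from h import *
st()
import math
t0=1.75
for th in (1.65,1.55,1.45,1.35,1.25,1.15,1.05,.95,.85,.75,.65,.55,.45,.35,.25,.15,.07,0): print(th,round(-.205*(math.cos(th)-math.cos(t0)),4),round(-.205*(math.sin(th)-math.sin(t0)),4))
```

```text
{'time': 34.925, 'tool_pos': [0.689, 0.0035, 0.3022], 'ee_rot': [-3.1413, 0.0, 1.6726], 'joint_positions': [-0.0771, 0.425, 0.7672, -0.0001, 1.9497, -0.179], 'wrist_force': [-2.0108, 0.1195, 1.1102], 'width': 0.013, 'finger_force': 30.0004}
1.65 -0.0203 -0.0026
1.55 -0.0408 -0.0032
1.45 -0.0612 -0.0018
1.35 -0.0814 0.0017
1.25 -0.1012 0.0072
1.15 -0.1203 0.0146
1.05 -0.1385 0.0239
0.95 -0.1558 0.035
0.85 -0.1718 0.0477
0.75 -0.1865 0.062
0.65 -0.1997 0.0777
0.55 -0.2113 0.0946
0.45 -0.2211 0.1125
0.35 -0.2291 0.1314
0.25 -0.2352 0.151
0.15 -0.2392 0.1711
0.07 -0.241 0.1874
0 -0.2415 0.2017
```

Emit:
{"name": "carry_out", "arguments": {
  "steps": [
    [[0, -0.02, -0.0026], 0, 1],
    [[0, -0.041, -0.0032], 0, 1],
    [[0, -0.061, -0.0018], 0, 1],
    [[0, -0.0814, 0.0017], 0, 1],
    [[0, -0.1012, 0.0072], 0, 1],
    [[0, -0.1203, 0.0146], 0, 1],
    [[0, -0.1385, 0.0239], 0, 1],
    [[0, -0.1558, 0.035], 0, 1],
    [[0, -0.1718, 0.0477], 0, 1],
    [[0, -0.1865, 0.062], 0, 1]
  ]
}}

```text
time: 36.17
tool_pos: [0.5048, -0.0154, 0.2406]
ee_rot: [3.136, 0.001, 1.673]
wrist_force: [2.6, -0.2, 0.7]
width: 0.0134
finger_force: 30.0
```

Run:
```python
from h import *
st()
import math
hx=np.array([.448,-.021])+.205*np.array([.995,.101])
for th in (.75,.65,.55,.45,.35,.25,.15,.07,0):
    p=hx-.205*math.cos(th)*np.array([.995,.101]); print(th,end=' ');plan((*p,.1017+.205*math.sin(th),1.672))
```

```text
{'time': 36.175, 'tool_pos': [0.5048, -0.0154, 0.2406], 'ee_rot': [3.1361, 0.0006, 1.673], 'joint_positions': [-0.1433, -0.022, 1.4141, 0.0008, 1.744, -0.2454], 'wrist_force': [2.5559, -0.1778, 0.7034], 'width': 0.0134, 'finger_force': 29.9981}
0.75 shift [ 0.0002 -0.002  -0.0009] roll 0.006
0.65 shift [ 0.0002 -0.0152  0.0148] roll 0.006
0.55 shift [ 0.0002 -0.0268  0.0317] roll 0.006
0.45 shift [ 0.0002 -0.0366  0.0497] roll 0.006
0.35 shift [ 0.0002 -0.0446  0.0686] roll 0.006
0.25 shift [ 0.0002 -0.0507  0.0882] roll 0.006
0.15 shift [ 0.0002 -0.0547  0.1082] roll 0.006
0.07 shift [ 0.0002 -0.0565  0.1245] roll 0.006
0 shift [ 0.0002 -0.057   0.1389] roll 0.006
```

Emit:
{"name": "carry_out", "arguments": {
  "steps": [
    [[0, -0.0132, 0.0157], 0, 1],
    [[0, -0.0248, 0.0326], 0, 1],
    [[0, -0.0346, 0.0505], 0, 1],
    [[0, -0.0426, 0.0694], 0, 1],
    [[0, -0.0487, 0.089], 0, 1],
    [[0, -0.0516, 0.1], 0, 1],
    [[0, -0.0532, 0.11], 0, 1],
    [[0, -0.0542, 0.118], 0, 1],
    [[0, -0.0547, 0.125], 0, 1],
    [[0, -0.055, 0.13], 0, 1]
  ]
}}

```text
time: 37.42
tool_pos: [0.449, -0.0207, 0.1094]
ee_rot: [-3.141, -0.001, 1.673]
wrist_force: [1.4, 1.2, -0.8]
width: 0.0132
finger_force: 30.0
```

Emit:
{"name": "carry_out", "arguments": {
  "steps": [
    [[0, 0, 0.003], 0, 1],
    [[0, 0, 0.006], 0, 1],
    [[0, 0, 0.008], 0, 1],
    [[0, 0, 0.01], 0, 1],
    [[0, 0, 0.01], 0, 1]
  ]
}}

```text
time: 38.05
tool_pos: [0.4486, -0.0208, 0.0995]
ee_rot: [-3.141, -0.001, 1.673]
wrist_force: [-0.9, 3.0, -0.2]
width: 0.0127
finger_force: 30.0
```

Emit:
{"name": "carry_out", "arguments": {
  "steps": [
    [[0, 0, 0.002], 0, 1],
    [[0, 0, 0.004], 0, 1],
    [[0, 0, 0.004], 0, 1]
  ]
}}

```text
time: 38.42
tool_pos: [0.4487, -0.0208, 0.0975]
ee_rot: [-3.141, -0.0, 1.673]
wrist_force: [-5.3, 4.5, 8.6]
width: 0.0131
finger_force: 30.0
```

The stop is reached (8.6 N up), so I'll release and retreat.

Emit:
{"name": "carry_out", "arguments": {
  "steps": [
    [[0, 0, -0.002], 0, 1],
    [[0, 0, -0.002], 0, 0.5],
    [[0, 0, -0.002], 0, 0.1],
    [[0, 0, -0.002], 0, 0],
    [[0, 0, -0.03], 0, 0],
    [[0, 0, -0.08], 0, 0],
    [[0, -0.03, -0.13], 0, 0],
    [[0, -0.08, -0.16], 0, -0.5],
    [[0, -0.11, -0.17], 0, -1],
    [[0, -0.11, -0.17], 0, -1]
  ]
}}

```text
time: 39.67
tool_pos: [0.3394, -0.0327, 0.2676]
ee_rot: [3.137, 0.002, 1.671]
wrist_force: [0.9, 0.6, -0.2]
width: 0.0736
finger_force: 0.0
```

Run:
```python
from h import *
st();s=snap('wrist');c=snap('scene');t=snap('top')
P=cloud(s);q=P[20:225,370:460].reshape(-1,3); q=q[(q[:,2]>.115)&(q[:,2]<.145)&(q[:,0]<.47)];print(len(q),np.median(q[:,2]),q[:,2].max())
im=np.vstack([cv2.resize(c['image'][110:330,200:520],(640,440)),cv2.resize(t['image'][130:270,200:450],(640,358))])
cv2.imwrite('pics/j.png',cv2.resize(im[:,:,::-1],(480,600)))
```

```text
{'time': 39.675, 'tool_pos': [0.3394, -0.0327, 0.2676], 'ee_rot': [3.1365, 0.0023, 1.6713], 'joint_positions': [-0.2624, -0.3953, 1.6665, -0.0004, 1.8648, -0.363], 'wrist_force': [0.8655, 0.6491, -0.2282], 'width': 0.0736, 'finger_force': 0.0}
2911 0.12668356149395588 0.1298418878831695
```

View pics/j.png

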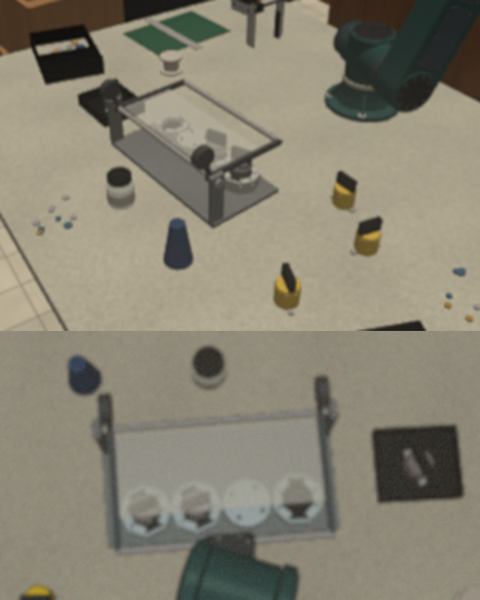

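Run:
```python
from h import *
t=load('top');canfit(t,(.602,-.355),zlo=.076,rad=.05); crop(t,380,165,455,235,7,'k.png')
```

```text
71 rect [ 0.6037 -0.3575] 0.05 0.017 ang 27.5 mean [ 0.6031 -0.357   0.083 ]
```

View pics/k.png

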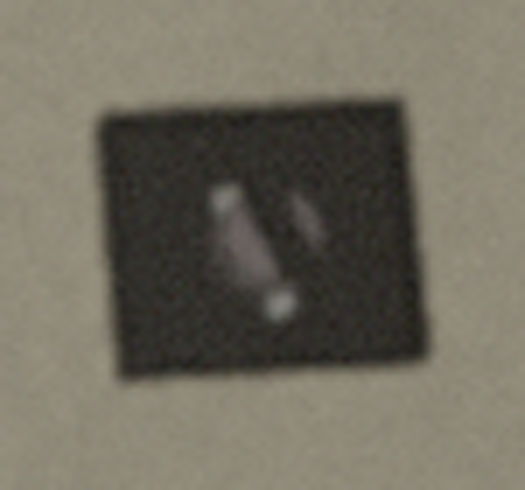

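The empty stands upright in the tray: its bar top is at 83 mm, the lid shows around (270,235), and the lugs are at (225,197) and (280,303). Handing in.

```bash
python3 -c "
from bench import robot
print(robot.close_job())"
```

```text
the job is handed in; nothing more can be done
None
```

The job is handed in with no verdict returned: both full canisters found on the table are locked in mounts, the empty (which was already sitting unlocked in its mount) stands upright in the tray, and the guard was lowered under control and is fully shut.

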